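# Ready a board in a lever-operated test fixture

## Task

Get the circuit board in the test fixture ready for its test: swing the hinged hold-down bar down across the board until its nose snaps into the spring catch, and only after that draw the red-gripped lever out from under the lamp towards the front of the fixture and let it settle fully into the notch with the green marker. Do not bump the lamp, and do not shift or topple the things lying round the fixture.

Things in the scene. Friction and masses are not known exactly. Their poses are not given: they have to be found in the camera images.
- fixture: Bed-of-nails test fixture bolted to the bench: grey base 250 (x) x 260 (y) x 60 mm, black nest plate above it (230 x 240 mm, top at z 93 mm) with a green circuit board. Origin on the bench under the base's centre; x points from its front to its back, y to its left, z up. All offsets below (mm) are in this frame. The lever housing, 150 x 80 mm, 110 mm high, stands on its right, centred at y -170.
- hold_bar (a joint): Hinge angle (rad) of the hold-down bar: 0 = level across the board, nose in the catch; grows as it is lifted, 1.57 = upright, stop 1.75. Closed, it points to the fixture's right (-y). Stiff hinge: stays where left, 1 to 3 N at the grip move it. In the last 0.1 rad the nose must be pressed past a spring roller (up to 8 N at the grip), which then holds it down at 0. Above 0.035 it is not caught.
- bar_hinge (a point): Point on the bar's hinge axis (parallel to the fixture's x) at the bar's mid-width: x -30, y 110, z 120 in the fixture frame.
- bar_grip (a point): Centre of the bar's red grip, 182 mm from the hinge axis: 26 mm wide (along fixture x), 50 mm long, 16 thick. The bar inboard is 25 x 12 mm with cross-arms (90 mm along x) at 55 and 125 mm from the hinge; the round steel nose ends at 220 mm. Closed, the grip's centre is at z 120, 27 mm above the nest plate, with 45 mm free on either side.
- catch (a point): Where the centre of the bar's nose lies when caught: x -30, y -105, z 120 in the fixture frame. The spring roller's bracket stands behind it (y -108 to -130, 26 mm wide, up to z 140).
- lever_swing (a joint): Lever swing (rad): 0 = at rest, leaning 0.524 to the back (+x) under the lamp; grows as the grip is drawn to the front (-x); upright at 0.524, stop 0.99. Axis along fixture y through lever_pivot. A spring (0.5 N m/rad plus friction; up to 4 N at the grip) takes it back, so it stays forward only in a notch. Swing at the notch centres (x 18, -8, -34): 0.321, 0.615, 0.895.
- lever (a joint): Sideways sway of the lever (rad): 0 = middle of the slot, positive to the fixture's right (-y), into a notch. A spring (2 to 4 N at the grip) always pushes it to the right: against the slot's edge it reads about 0.04, fully in a notch about 0.16. Sway turns about the shaft's own x axis at lever_pivot, after the swing.
- lever_pivot (a point): Point about which the lever swings and sways: x 0, y -170, z 20 in the fixture frame, inside the housing.
- lever_grip (a point): Middle of the lever's red revolving grip, a round sleeve 20 mm in diameter, 62 mm long, turning freely on a pin parallel to the fixture's y. The steel shaft, 10 mm, rises 180 mm from the pivot; the grip sticks out sideways from its top, to the right (-y): it begins 10 mm and ends 72 mm from the shaft, this point 41 mm. At rest it is 176 mm above the bench.
- lever_at_gate (a point): Point on the lever's shaft 87.5 mm from the pivot, level with the gate plate (steel, 5 mm, top at z 110, on the housing). The slot in it runs along fixture x, 15 mm wide, middle at y -170; three notches 18 mm wide and 12 mm deep with rounded corners open off its right (-y) side, centred at x 18, -8 and -34.
- marker_green: Small domed green marker, 13 mm across, 5 mm high, on the gate plate just outside the wanted notch: at the notch centre's x, 29 mm to the right (-y) of the slot's middle. Origin under its centre; axes parallel to the fixture's.
- marker_white_a: White marker of the same shape behind another notch, which is not wanted.
- marker_white_b: White marker of the same shape behind the third notch, which is not wanted.
- lamp: Low bench lamp, fixed. Origin on the bench under the middle of its head, a bar 50 (x) x 200 (y) x 30 mm with its underside at z 278, hanging above and just behind the resting lever grip; axes nearly parallel to the fixture's. Its 16 mm pole, 358 high, stands at x +150 on a 150 mm disc; an arm joins pole and head at z 308 to 352.
- multimeter: Bystander: teal multimeter lying flat, 150 x 76 x 43 mm, left of the fixture. Origin under its centre.
- flux_bottle: Bystander: upright bottle, 40 mm across, 120 mm high, to the right or in front of the lever housing. Origin under its centre.
- solder_spool: Bystander: upright spool, 60 mm across, 55 mm high, to the right or in front of the lever housing. Origin under its centre.
- screwdriver: Bystander: screwdriver, 160 mm long, lying by the fixture's front left corner. Origin under its middle.

How it is judged:
On the way, in this order (a step that is already met when the one before it is completed fails the run):
1. the hold-down bar is down with its nose in the spring catch (value of joint hold_bar below 0.035 rad), for 0.2 s.
2. the lever stands in the green-marked notch (x of lever_at_gate in the frame of marker_green between -0.01 and 0.01 m and value of joint lever above 0.11 rad), for 0.2 s.
At the end, for the whole second after the job is handed in: The hold-down bar is in its catch (hinge angle under 0.035 rad), and the released lever stands still in the green-marked notch: its shaft within 10 mm of the notch's centre along the slot and swayed more than 0.11 rad into it. Bottle and spool still stand (all of step 2 and value of joint hold_bar below 0.035 rad and velocity of joint lever_swing between -0.05 and 0.05 rad/s and angle between each of flux_bottle, solder_spool's own z axis and vertical below 0.3 rad); the robot touches nothing.
It fails at once if the lever is drawn forward (swing over 0.25 rad) while the hold-down bar is not down (angle over 0.06 rad) (value of joint lever_swing above 0.25 rad and value of joint hold_bar above 0.06 rad).
It fails at once if the lamp is bumped (over 5 N) (contact force between lamp and anything else above 5 N).
It fails at once if a bystander is shifted more than 25 mm (distance of any of multimeter, flux_bottle, solder_spool, screwdriver from where it was at the start of the episode above 0.025 m).
It also fails if it takes over 53 s, if anything falls off the work surface, if the arm or the gripper's body presses on something with over 40 N, if the wrist force passes 120 N, or if a joint passes its speed limit or range.

## Robot

A 6-joint arm with a two-finger parallel gripper is mounted at the origin on the work surface. World frame = base frame: x ahead of the robot, y to its left, z up, the work surface at z = 0. Lengths are in m, angles in rad, forces in N, time in s.
With the tool pointing down it reaches from about 0.35 to 0.85 m from the base axis. Payload 8.1 kg.
Tool frame: the origin (TCP) lies at the very end of the fingers, on their centre line; the grasp point (between the pads) lies 19 mm behind it; z points along the fingers, y is the line along which they close (so a half turn about z gives the same grasp; the last joint's range is limited). The gripper opens to 93 mm and grips with 3 to 60 N. Pads are 15 mm wide; open, the fingers measure 128 mm over their backs; the gripper's body (75 mm by 188 mm) begins 65 mm behind the grasp point.
Start: joints at [-1.195, 0.13, 1.488, -0, 1.523, -0.085], TCP at [0.267, -0.537, 0.219] pointing down, gripper open.
Joint ranges: [-2.96, 2.96], [-0.89, 2.26], [0.02, 2.5], [-1.34, 4.48], [0, 2.73], [-2.66, 2.66]. Speed limits (rad/s): [2.39, 2.39, 2.79, 3.14, 3.14, 3.14].

## Interface

Orientations are given as a rotation vector (axis times angle).
In Python, from plant import robot, imaging gives the robot as it stands.
- The arm moves only by the tool jog_arm, never from a script. Its argument "rows" is a list of rows, each a list of 2 entries, a list of its own where there are three numbers: the shift along the tool's x, y, z each as a share of 0.2 m, from -1 to 1, then the turn, a rotation vector about the tool's x, y, z each as a share of pi/2 rad, from -1 to 1. A call has 1 to 5 rows; each row is the pose to reach, as a shift and turn from the pose commanded when the call began, along the tool's axes at that moment; what a row does not reach only later rows make up. A row lasts 1/10 s, in which the tool goes at most 50 mm and 8.59 degrees, less where a joint would pass 70% of its speed; a pose out of reach is approached as far as the arm can. A call with a number of a shift or a turn outside -1 to 1 is refused whole. A call with a gripper value outside its range is refused whole. "hand" is the closure, from -1 (fully open) to 1 (shut), set as the call begins (left out, the last holds). The fingers move at their own pace and stop on an object; "squeeze" is the grip in N (left out, the last holds). Time passes only in rows, so rows that repeat a pose let the fingers close. It gives the time, the measured TCP pose, the force, the opening and the grip force at its end, in the units of the state.
- robot.read_state(): the state, without advancing time (a new reading comes with each control period).
- imaging.read_camera(name): name is "side" or "top"; returns a dict with "frame" (384x512x3 uint8, red, green, blue), "vertical_fov" (degrees; the focal length in pixels is half the picture's height over the tangent of half this angle, whatever the lens; pixels are square), "cx", "cy" (the principal point, pixels), "R" (3x3) and "t" (3): a world point X has camera coordinates R X + t. Camera axes: x right, y down, z forward; pixel columns grow to the right and rows downward; lengths in m; the calibration is good to about 2 mm. A picture is of the moment at which its call begins. There is no depth.
- robot.close_job(): hands the job in; it is judged then, once.
The state is a dict: "t": time; "q": joint angles; "dq": joint speeds; "joint_torque": joint torques, N m; "tool_pos": TCP position; "orientation": TCP orientation; "force": force on the tool from outside, world axes, zero at the start; "wrist_torque": the same for the moment, N m; "opening": finger opening in m; "gripper_force": force on a finger pad.
Only numpy, scipy, OpenCV 4.12 (cv2) and the standard library are available. Lean on these libraries where they do the work, as an engineer would, in place of code of your own. Each camera call takes 0.05 s, during which the arm holds its last target. There are 200 camera calls.

## Working session

There is one attempt and no reset: what is moved stays moved. The work goes in short steps, Python scripts to look and compute and a tool call to move; the robot and the scene stay as the last step left them, time stands still between calls to the robot, and variables do not carry over. Pictures are saved under pics/ and viewed, at most 11 in all, crops included, and the job is handed in when it is done.

Besides the shell and the picture viewer there is one more tool, called after "Request:" as a command line: name --argument value ..., lists and objects as JSON in quotes. jog_arm: Moves the arm, as the interface text tells. Its arguments: {"type":"object","properties":{"rows":{"type":"array"},"hand":{"type":"number"},"squeeze":{"type":"number"}},"required":["rows"]}

```bash
mkdir -p pics; ls
cat > shot.py <<'E'
import sys,cv2,numpy as np,json
from plant import robot, imaging
def shot(name,tag):
    c=imaging.read_camera(name)
    cv2.imwrite(f'pics/{tag}.png',c['frame'][:,:,::-1])
    np.savez(f'pics/{tag}.npz',**{k:np.array(v) for k,v in c.items()})
    return c
E
python3 - <<'E'
from shot import *
for n in('side','top'):
    c=shot(n,n+'0'); print(n,c['vertical_fov'],c['cx'],c['cy'],np.round(c['R'],3).tolist(),np.round(c['t'],3))
s=robot.read_state(); print(s)
E
```

```text
pics
side 42.44560281700708 246.46887330113216 189.55529482760892 [[-0.984, -0.178, -0.003], [-0.136, 0.763, -0.632], [0.114, -0.622, -0.775]] [0.526 0.071 1.329]
top 51.3331110044722 254.94977554309014 192.3243319752796 [[-0.017, -1.0, -0.012], [-0.983, 0.019, -0.181], [0.181, 0.009, -0.983]] [0.14  0.548 1.077]
{'t': 0.1, 'q': array([-1.19541447e+00,  1.31074137e-01,  1.48916910e+00, -5.29642444e-06,
        1.52304166e+00, -8.54365198e-02]), 'dq': array([ 4.82063439e-04, -2.12352167e-03, -2.57160184e-03,  7.30068315e-04,
        8.90280466e-05,  7.85287854e-04]), 'joint_torque': array([ 2.26833072e-03, -5.61345363e+01, -4.93092906e+01,  7.72546744e-02,
        2.91788700e-02, -7.53910990e-05]), 'tool_pos': array([ 0.26661288, -0.53692054,  0.21769995]), 'orientation': array([-3.05694027e+00, -7.17082252e-01,  3.92025992e-04]), 'force': array([0.14401174, 0.23411535, 0.11584716]), 'wrist_torque': array([ 0.01794414, -0.01480021,  0.00555733]), 'gripper_force': 0.0, 'opening': 0.09305409931972823}
```

View pics/side0.png

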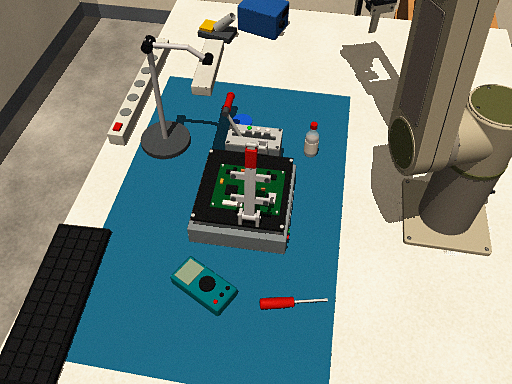

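View pics/top0.png

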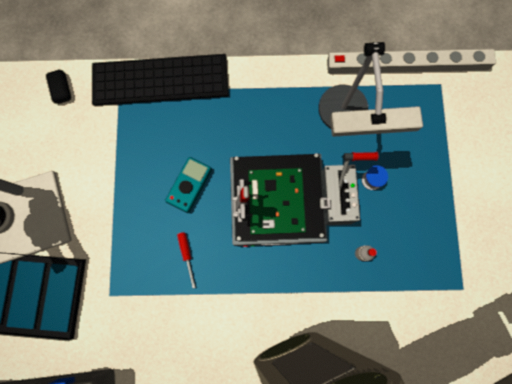

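The side view shows the fixture at about (240,200), its bar upright with the red grip at (250,157) and the lever grip at (229,102). In the top view the fixture is at (280,198), the lever grip at (365,156), spool (375,177), bottle (367,254) and lamp head (377,121). I'll zoom in for accurate pixels.

Run:
```python
import cv2
for n,(x,y,w,h) in dict(top0=(225,100,200,150),side0=(180,85,150,170)).items():
    k=4 if n=='top0' else 3.5
    im=cv2.imread(f'pics/{n}.png')[y:y+h,x:x+w]
    im=cv2.resize(im,None,fx=k,fy=k,interpolation=cv2.INTER_CUBIC)
    for i in range(0,w,25): cv2.putText(im,str(x+i),(int(i*k),10),0,.35,(255,255,255),1); cv2.line(im,(int(i*k),12),(int(i*k),18),(255,255,255),1)
    for i in range(0,h,25): cv2.putText(im,str(y+i),(0,int(i*k)+4),0,.35,(255,255,255),1)
    cv2.imwrite(f'pics/{n}c.png',im)
```

```text
(no output)
```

View pics/top0c.png

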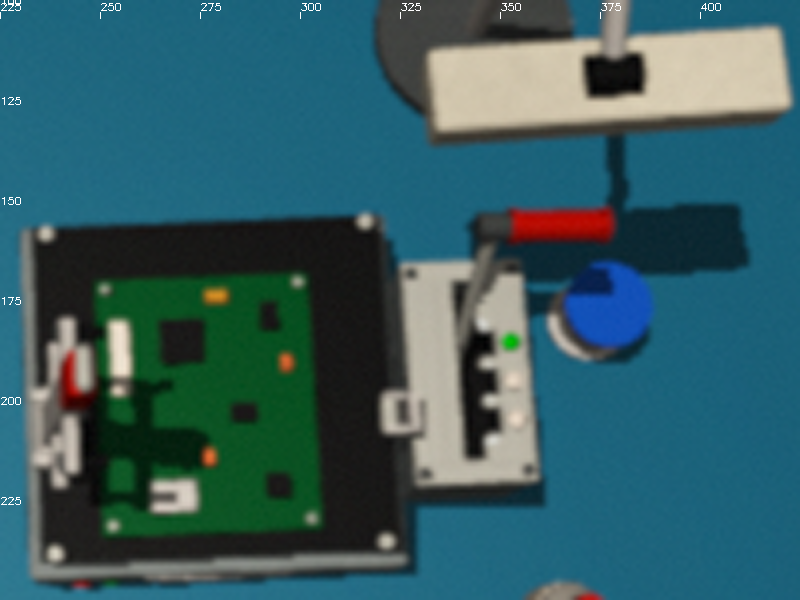

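View pics/side0c.png

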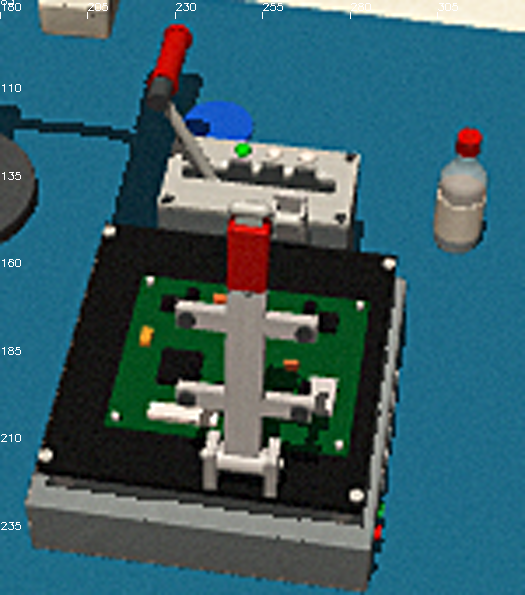

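The crops show the green marker at the rearmost notch: top (352.8,185.5), side (249.4,127.9). The plate corners are clear in both views. The bar is near upright. I'll fit the fixture pose from both views.

```bash
cat > geo.py <<'E'
import numpy as np,cv2
from scipy.optimize import least_squares
from scipy.spatial.transform import Rotation as Ro
C={}
for n in('top','side'):
    d=np.load(f'pics/{n}0.npz'); f=192/np.tan(np.radians(float(d['vertical_fov'])/2))
    C[n]=(np.array([[f,0,float(d['cx'])],[0,f,float(d['cy'])],[0,0,1]]),d['R'],d['t'])
def proj(n,X):
    K,R,t=C[n]; p=(K@(R@np.atleast_2d(X).T+t[:,None])).T; return p[:,:2]/p[:,2:]
def T(p): return np.array(p)/4+[225,100]
def S(p): return np.array(p)/3.5+[180,85]
def tri(a,b):
    P=[C[n][0]@np.c_[C[n][1],C[n][2]] for n in('top','side')]
    h=cv2.triangulatePoints(P[0],P[1],np.array(a,float).reshape(2,1),np.array(b,float).reshape(2,1)).ravel()
    return h[:3]/h[3]
E
cat > fit.py <<'E'
from geo import *
M=np.array([[115,120,93],[115,-120,93],[-115,-120,93],[-115,120,93],[18,-199,113]])/1000
t=T([(30,229),(380,216),(408,558),(38,568),(511,342)])
s=S([(103,226),(397,258),(360,515),(38,478)]); s=S([(38,478),(103,226),(397,258),(360,515),(243,150)])
for a,b in zip(t,s): print('tri',np.round(tri(a,b),4))
print('levergrip',tri(T((562,224)),S((172,55))), 'grip root/end',tri(T((511,225)),S((163,78))),tri(T((614,224)),S((182,30))))
def W(p,X): return X@Ro.from_euler('z',p[2]).as_matrix().T+[p[0],p[1],0]
f=lambda p:np.r_[(proj('top',W(p,M))-t).ravel(),(proj('side',W(p,M))-s).ravel()]
r=least_squares(f,[.5,-.1,0],loss='soft_l1'); print(r.x,np.round(f(r.x),1))
p=r.x; np.save('pose.npy',p)
th=[-.524]
lg=np.array([0.18*np.sin(.524),-.211,.02+.18*np.cos(.524)]); print('model lever grip',W(p,lg),proj('top',W(p,lg)),T((562,224)),proj('side',W(p,lg)),S((172,55)))
for a in(1.4,1.57,1.7):
    g=np.array([-.03,.11-.182*np.cos(a),.12+.182*np.sin(a)]); n=np.array([-.03,.11-.22*np.cos(a),.12+.22*np.sin(a)])
    e=np.array([-.03,.11-.157*np.cos(a),.12+.157*np.sin(a)])
    print(a,'grip',W(p,g),*proj('top',W(p,[g,n])),*proj('side',W(p,[g,n,e])))
print('obs grip side',S((248,255)),'inner edge',S((246,292)),'nose',S((250,210)))
# lamp head top corners z .308, spool top, bottle top
def ray(n,px,z):
    K,R,t=C[n]; d=R.T@np.linalg.inv(K)@np.r_[px,1]; c=-R.T@t; return c+d*(z-c[2])/d[2]
print('lamp',[np.round(ray('top',T(q),.308),3)for q in((428,50),(780,28),(790,108),(432,132))])
print('spool',ray('top',T((608,305)),.055),'bottle',ray('top',(371,252),.12))
E
python3 fit.py
```

```text
tri [0.6421 0.1909 0.0803]
tri [ 0.6488 -0.0531  0.0839]
tri [ 0.4141 -0.0613  0.0819]
tri [0.4109 0.1866 0.086 ]
tri [ 0.5513 -0.1325  0.1086]
levergrip [ 0.61128873 -0.15127096  0.18287124] grip root/end [ 0.6108337  -0.11801539  0.18790567] [ 0.61045408 -0.18447623  0.18088192]
[0.52780529 0.06901243 0.02179852] [-0.5  0.6 -1.1  0.4 -2.3 -1.5 -0.1 -0.4 -0.7  0.8 -0.6 -3.   0.6 -0.9
 -0.1 -0.7  0.8 -1.6 -0.2 -0.5]
model lever grip [ 0.62244555 -0.13997437  0.17584845] [[360.04166586 153.45389259]] [365.5 156. ] [[223.89493937 104.75413707]] [229.14285714 100.71428571]
1.4 grip [0.49608903 0.14740572 0.29935185] [246.07286807 196.15273295] [248.54868413 192.9617259 ] [251.70787566 155.3741289 ] [252.26425104 140.90759417] [251.35589458 164.52612726]
1.57 grip [0.49541793 0.1781875  0.30199994] [231.93324422 196.50875547] [230.70015143 193.3999914 ] [249.52734827 165.07632575] [249.56591872 152.60896628] [249.50314041 172.901176  ]
1.7 grip [0.49490364 0.20177652 0.300483  ] [221.19823308 197.05897388] [217.1519853  194.10174754] [247.79637013 173.90793294] [247.40634645 163.4253076 ] [248.03987998 180.45272141]
obs grip side [250.85714286 157.85714286] inner edge [250.28571429 168.42857143] nose [251.42857143 145.        ]
lamp [array([ 0.682, -0.048,  0.308]), array([ 0.69 , -0.246,  0.308]), array([ 0.643, -0.247,  0.308]), array([ 0.634, -0.048,  0.308])]
spool [ 0.58890737 -0.21536137  0.055     ] bottle [ 0.37585563 -0.16595819  0.12      ]
```

```bash
cat > go.py <<'E'
import sys,numpy as np
from scipy.spatial.transform import Rotation as Ro
from plant import robot
DOWN=np.array([[0,1,0],[1,0,0],[0,0,-1.]])
def go(p,R=DOWN,v=True):
    s=robot.read_state(); R0=Ro.from_rotvec(s['orientation'])
    sh=R0.as_matrix().T@(np.array(p)-s['tool_pos'])/.2; rv=(R0.inv()*Ro.from_matrix(R)).as_rotvec()/(np.pi/2)
    print('shift',np.round(sh,3),'turn',np.round(rv,3),'t',round(s['t'],2),'pos',np.round(s['tool_pos'],4),'F',np.round(s['force'],1),'q',np.round(s['q'],2))
E
python3 -c "
from go import *
go([.40,-.2,.42]);go([.496,.225,.42])"
```

```text
shift [ 1.347 -1.214 -1.009] turn [-0.001 -0.001 -0.707] t 0.1 pos [ 0.2666 -0.5369  0.2177] F [0.1 0.2 0.1] q [-1.2   0.13  1.49 -0.    1.52 -0.09]
shift [ 2.721 -2.904 -1.006] turn [-0.001 -0.001 -0.707] t 0.1 pos [ 0.2666 -0.5369  0.2177] F [0.1 0.2 0.1] q [-1.2   0.13  1.49 -0.    1.52 -0.09]
```

Request:
jog_arm --rows '[[[0,0,-0.25],[0,0,0]],[[0,0,-0.5],[0,0,0]],[[0,0,-0.75],[0,0,0]],[[0,0,-1],[0,0,0]],[[0,0,-1],[0,0,0]]]' --hand 1 --squeeze 20

```text
t: 0.6
tool_pos: [0.2674, -0.5389, 0.4278]
orientation: [3.046, 0.715, 0.003]
force: [1.0, -0.4, 2.0]
opening: 0.0574
gripper_force: 0.0
```

Request:
jog_arm --rows '[[[0.68,-0.7,0],[0,0,-0.4]],[[0.68,-0.7,0],[0,0,-0.4]],[[0.68,-0.7,0],[0,0,-0.4]],[[0.68,-0.7,0],[0,0,-0.4]],[[0.68,-0.7,0],[0,0,-0.4]]]'

```text
t: 1.1
tool_pos: [0.3279, -0.3474, 0.4191]
orientation: [2.679, 1.64, 0.002]
force: [-0.6, -0.8, 0.8]
opening: 0.0175
gripper_force: 0.0
```

```bash
python3 -c "
from go import *
go([.40,-.15,.42]);go([.496,.225,.42])"
```

```text
shift [ 1.043 -0.128 -0.004] turn [ 0.001 -0.    -0.3  ] t 1.1 pos [ 0.3279 -0.3474  0.4191] F [-0.6 -0.8  0.8] q [-0.92 -0.19  1.44  0.    1.89 -0.45]
shift [ 2.932 -0.552 -0.003] turn [ 0.001 -0.    -0.3  ] t 1.1 pos [ 0.3279 -0.3474  0.4191] F [-0.6 -0.8  0.8] q [-0.92 -0.19  1.44  0.    1.89 -0.45]
```

Request:
jog_arm --rows '[[[1,-0.15,0],[0,0,-0.3]],[[1,-0.15,0],[0,0,-0.3]],[[1,-0.15,0],[0,0,-0.3]],[[1,-0.15,0],[0,0,-0.3]],[[1,-0.15,0],[0,0,-0.3]]]'

```text
t: 1.6
tool_pos: [0.3938, -0.156, 0.4184]
orientation: [-2.225, -2.217, -0.002]
force: [-0.2, -0.2, -0.1]
opening: 0.0007
gripper_force: 0.0
```

Request:
jog_arm --rows '[[[0.95,0.25,0],[0,0,0]],[[0.95,0.25,0],[0,0,0]],[[0.95,0.25,0],[0,0,0]],[[0.95,0.25,0],[0,0,0]],[[0.95,0.25,0],[0,0,0]]]'

```text
t: 2.1
tool_pos: [0.4451, 0.0329, 0.4174]
orientation: [-2.226, -2.214, 0.0]
force: [-0.2, -0.7, -0.9]
opening: 0.0004
gripper_force: 0.0
```

Request:
jog_arm --rows '[[[0.95,0.25,0],[0,0,0]],[[0.95,0.25,0],[0,0,0]],[[0.95,0.25,0],[0,0,0]],[[0.95,0.25,0],[0,0,0]],[[0.95,0.25,0],[0,0,0]]]'

```text
t: 2.6
tool_pos: [0.4973, 0.2214, 0.4155]
orientation: [-2.228, -2.211, 0.005]
force: [-0.4, -0.1, -0.6]
opening: 0.0003
gripper_force: 0.0
```

```bash
python3 -c "
from go import *
go([.496,.225,.42])"
```

```text
shift [ 0.018 -0.007 -0.022] turn [-0.003  0.    -0.005] t 2.6 pos [0.4973 0.2214 0.4155] F [-0.4 -0.1 -0.6] q [ 0.32 -0.01  1.28  0.    1.88  0.33]
```

Request:
jog_arm --rows '[[[0,0,0.15],[0,0,0]],[[0,0,0.3],[0,0,0]],[[0,0,0.45],[0,0,0]],[[0,0,0.57],[0,0,0]],[[0,0,0.57],[0,0,0]]]'

```text
t: 3.1
tool_pos: [0.4952, 0.2159, 0.2998]
orientation: [-2.234, -2.205, 0.011]
force: [-0.4, -0.3, -1.2]
opening: -0.0001
gripper_force: 0.0
```

Request:
jog_arm --rows '[[[-0.06,0,0],[0,0,0]],[[-0.12,0,0],[0,0,0]],[[-0.18,0,0],[0,0,0]],[[-0.24,0,0],[0,0,0]],[[-0.31,0,0],[0,0,0]]]'

```text
t: 3.6
tool_pos: [0.4961, 0.1556, 0.3054]
orientation: [2.233, 2.209, 0.002]
force: [0.8, 1.4, 0.5]
opening: 0.0006
gripper_force: 0.7
```

```bash
python3 -c "
from go import *
go([.496,.1274,.2925]);from shot import *
shot('side','side1')
im=cv2.imread('pics/side1.png')[60:260,150:350];cv2.imwrite('pics/side1c.png',cv2.resize(im,None,fx=3,fy=3,interpolation=2))"
```

```text
shift [-0.141  0.001  0.065] turn [ 0.001 -0.    -0.007] t 3.6 pos [0.4961 0.1556 0.3054] F [0.8 1.4 0.5] q [ 0.2  -0.11  1.57  0.    1.68  0.22]
```

View pics/side1c.png

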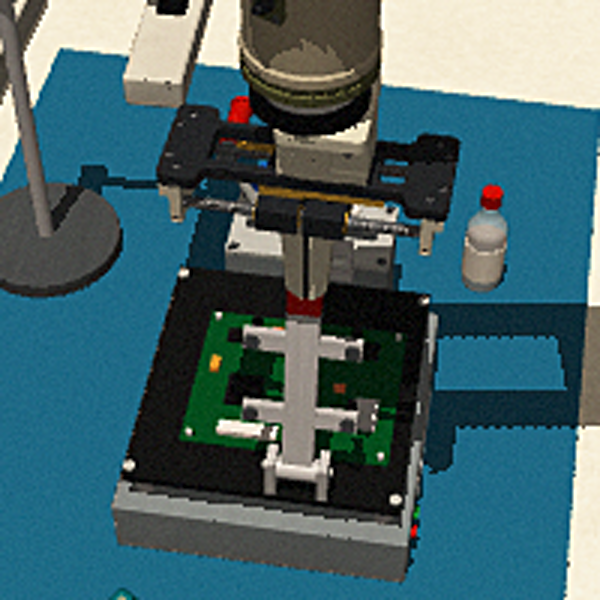

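The closed fingers sit on the red grip at crop (305,300), centred on the bar. Next I'll sweep the arc.

Request:
jog_arm --rows '[[[-0.07,0,0.03],[0,0,0]],[[-0.14,0,0.065],[0,0,0]],[[-0.225,0,0.1],[0,0,0]],[[-0.31,0,0.14],[0,0,0]],[[-0.38,0,0.19],[0,0,0]]]'

```text
t: 4.15
tool_pos: [0.4948, 0.0791, 0.2658]
orientation: [2.233, 2.209, -0.0]
force: [0.8, 0.2, 1.0]
opening: 0.0005
gripper_force: 0.6
```

Request:
jog_arm --rows '[[[-0.075,0,0.055],[0,0,0]],[[-0.14,0,0.12],[0,0,0]],[[-0.2,0,0.19],[0,0,0]],[[-0.25,0,0.265],[0,0,0]],[[-0.29,0,0.345],[0,0,0]]]'

```text
t: 4.65
tool_pos: [0.4943, 0.0216, 0.1963]
orientation: [2.233, 2.209, -0.0]
force: [0.9, -0.8, 1.6]
opening: 0.0008
gripper_force: 0.4
```

```bash
python3 -c "
from go import *
go([.497,.0091,.164]);go([.499,.0056,.146]);go([.499,.0039,.128])"
```

```text
shift [-0.062  0.014  0.161] turn [-0.     0.    -0.007] t 4.65 pos [0.4943 0.0216 0.1963] F [ 0.9 -0.8  1.6] q [-0.06 -0.15  1.8  -0.    1.48 -0.05]
shift [-0.08   0.025  0.251] turn [-0.     0.    -0.007] t 4.65 pos [0.4943 0.0216 0.1963] F [ 0.9 -0.8  1.6] q [-0.06 -0.15  1.8  -0.    1.48 -0.05]
shift [-0.088  0.025  0.341] turn [-0.     0.    -0.007] t 4.65 pos [0.4943 0.0216 0.1963] F [ 0.9 -0.8  1.6] q [-0.06 -0.15  1.8  -0.    1.48 -0.05]
```

Request:
jog_arm --rows '[[[-0.03,0.01,0.07],[0,0,0]],[[-0.05,0.01,0.13],[0,0,0]],[[-0.065,0.02,0.19],[0,0,0]],[[-0.08,0.02,0.25],[0,0,0]],[[-0.08,0.02,0.28],[0,0,0]]]'

```text
t: 5.15
tool_pos: [0.4978, 0.0064, 0.1402]
orientation: [-2.232, -2.209, 0.002]
force: [-2.2, -1.8, 13.3]
opening: 0.0004
gripper_force: 7.2
```

Request:
jog_arm --rows '[[[0,0,0.02],[0,0,0]],[[0,0,0.04],[0,0,0]],[[0,0,0.05],[0,0,0]],[[0,0,0.06],[0,0,0]],[[0,0,0.06],[0,0,0]]]'

```text
t: 5.65
tool_pos: [0.4981, 0.0068, 0.1293]
orientation: [-2.233, -2.21, -0.0]
force: [0.6, 0.6, 0.6]
opening: 0.0005
gripper_force: 0.0
```

Request:
jog_arm --rows '[[[0,0,0.01],[0,0,0]],[[0,0,0.015],[0,0,0]],[[0,0,0.02],[0,0,0]],[[0,0,0.02],[0,0,0]],[[0,0,0.02],[0,0,0]]]'

```text
t: 6.15
tool_pos: [0.4986, 0.0068, 0.1278]
orientation: [2.232, 2.21, 0.001]
force: [-9.5, 0.5, 18.6]
opening: 0.0006
gripper_force: 9.1
```

The bar met a hard stop at z 0.128, so it has snapped in. I'll retreat upward and look again.

Request:
jog_arm --rows '[[[0,0,-0.15],[0,0,0]],[[0,0,-0.4],[0,0,0]],[[0,0,-0.65],[0,0,0]],[[0,0,-0.9],[0,0,0]],[[0,0,-1],[0,0,0]]]' --hand 0

```text
t: 6.65
tool_pos: [0.4998, 0.0066, 0.3316]
orientation: [2.229, 2.206, 0.008]
force: [1.1, -0.1, 0.3]
opening: 0.0356
gripper_force: 0.0
```

Request:
jog_arm --rows '[[[-0.2,-0.15,-0.2],[0,0,0]],[[-0.4,-0.3,-0.3],[-0.09,0,0]],[[-0.6,-0.4,-0.3],[-0.18,0,0]],[[-0.75,-0.5,-0.3],[-0.27,0,0]],[[-0.75,-0.5,-0.3],[-0.36,0,0]]]'

```text
t: 7.15
tool_pos: [0.3983, -0.1393, 0.3865]
orientation: [1.967, 1.949, 0.474]
force: [-1.5, -0.7, 1.0]
opening: 0.0462
gripper_force: 0.0
```

```bash
cat >> go.py <<'E'
c,s_=np.cos(np.pi/6),np.sin(np.pi/6)
G=np.array([[0,s_,c],[1,0,0],[0,c,-s_]])
E
python3 -c "
from go import *
go([.50,-.151,.26],G);from shot import *
a=shot('side','side2');b=shot('top','top2')
x=cv2.imread('pics/side2.png')[60:260,160:340];y=cv2.imread('pics/top2.png')[90:270,225:425]
f=lambda m:cv2.resize(m,(400,int(m.shape[0]*400/m.shape[1])),interpolation=2)
x,y=f(x),f(y);h=min(len(x),len(y));cv2.imwrite('pics/c2.png',np.hstack([x[:h],y[:h]]))
print(robot.read_state()['opening'])"
```

```text
shift [-0.056  0.165  0.795] turn [-0.365  0.002 -0.005] t 7.15 pos [ 0.3983 -0.1393  0.3865] F [-1.5 -0.7  1. ] q [-0.75 -0.84  2.01  0.31  1.6  -0.67]
0.046154895051634615
```

View pics/c2.png

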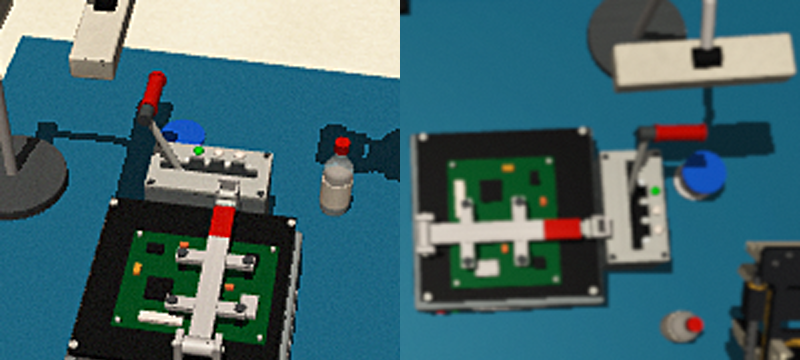

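The bar lies closed with its nose in the catch, and the lever hasn't moved (top view 365.5,155.5). The horizontal grasp strains joint 2, so I'll hook the revolving grip from behind with the closed fingers. The tool will pitch 50° down and go in under the lamp.

```bash
cat >> go.py <<'E'
def H(p):
    c,s=np.cos(np.radians(p)),np.sin(np.radians(p)); return np.array([[s,0,c],[0,-1,0],[c,0,-s]])
E
python3 -c "
from go import *
go([.45,-.155,.40],H(50));go([.566,-.155,.273],H(50))"
```

```text
shift [-0.055  0.281  0.056] turn [-0.109  0.117  0.982] t 7.25 pos [ 0.3951 -0.1428  0.3844] F [ 0.6  0.1 -0. ] q [-0.76 -0.84  2.02  0.31  1.61 -0.67]
shift [-0.045  0.509  0.885] turn [-0.109  0.117  0.982] t 7.25 pos [ 0.3951 -0.1428  0.3844] F [ 0.6  0.1 -0. ] q [-0.76 -0.84  2.02  0.31  1.61 -0.67]
```

Request:
jog_arm --rows '[[[-0.05,0.28,0.05],[-0.05,0.06,0.47]],[[-0.05,0.28,0.05],[-0.05,0.06,0.47]],[[-0.05,0.28,0.05],[-0.05,0.06,0.47]],[[-0.05,0.28,0.05],[-0.05,0.06,0.47]],[[-0.05,0.28,0.05],[-0.05,0.06,0.47]]]' --hand 1

```text
t: 7.75
tool_pos: [0.4539, -0.1478, 0.401]
orientation: [2.619, 1.154, 0.808]
force: [-0.4, -0.1, 1.0]
opening: 0.011
gripper_force: 0.0
```

```bash
python3 -c "
from go import *
go([.47,-.155,.38],H(50))"
```

```text
shift [-0.024  0.038  0.13 ] turn [-0.07   0.06   0.513] t 7.75 pos [ 0.4539 -0.1478  0.401 ] F [-0.4 -0.1  1. ] q [-0.77 -0.72  1.96  0.43  1.52  0.03]
```

Request:
jog_arm --rows '[[[-0.02,0.04,0.13],[-0.065,0.055,0.465]],[[-0.02,0.04,0.13],[-0.065,0.055,0.465]],[[-0.02,0.04,0.13],[-0.065,0.055,0.465]],[[-0.02,0.04,0.13],[-0.065,0.055,0.465]],[[-0.02,0.04,0.13],[-0.065,0.055,0.465]]]'

```text
t: 8.25
tool_pos: [0.4707, -0.1545, 0.3805]
orientation: [2.936, 0.116, 1.058]
force: [0.4, 0.1, 0.1]
opening: 0.0002
gripper_force: 0.0
```

```bash
python3 -c "
from go import *
go([.566,-.155,.273],H(50))"
```

```text
shift [0.024 0.01  0.718] turn [-0.005  0.004  0.048] t 8.25 pos [ 0.4707 -0.1545  0.3805] F [0.4 0.1 0.1] q [-0.79 -0.83  2.1   0.48  1.37  0.73]
```

Request:
jog_arm --rows '[[[0,0,0.15],[0,0,0]],[[0.01,0.01,0.3],[0,0,0.02]],[[0.02,0.01,0.45],[0,0,0.05]],[[0.025,0.01,0.6],[0,0,0.05]],[[0.025,0.01,0.7],[0,0,0.05]]]'

```text
t: 8.75
tool_pos: [0.5646, -0.154, 0.2737]
orientation: [-2.949, -0.011, -1.058]
force: [-0.6, 0.1, 0.3]
opening: 0.0003
gripper_force: 0.0
```

```bash
python3 -c "
from go import *
go([.643,-.155,.181],H(50))
from shot import *
a=shot('side','side3')
x=cv2.imread('pics/side3.png')[40:190,160:320];cv2.imwrite('pics/c3.png',cv2.resize(x,None,fx=4,fy=4,interpolation=2))"
```

```text
shift [0.008 0.011 0.607] turn [-0.006  0.006  0.003] t 8.75 pos [ 0.5646 -0.154   0.2737] F [-0.6  0.1  0.3] q [-0.59 -0.56  2.14  0.44  1.02  0.84]
```

View pics/c3.png

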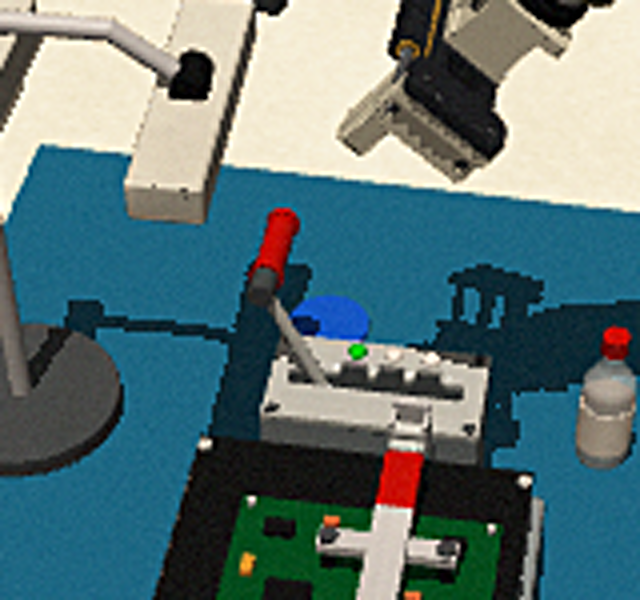

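The fingertip is at crop (347,137), pointing in toward the space above and behind the red grip at (278,240). The lamp underside is clear. Inserting now.

Request:
jog_arm --rows '[[[0,0,0.07],[0,0,0]],[[0,0.005,0.14],[0,0,0]],[[0.005,0.01,0.21],[0,0,0]],[[0.005,0.01,0.28],[0,0,0]],[[0.005,0.01,0.35],[0,0,0]]]'

```text
t: 9.3
tool_pos: [0.6098, -0.1566, 0.2231]
orientation: [-2.95, -0.011, -1.063]
force: [-0.2, 0.5, 0.0]
opening: 0.0001
gripper_force: 0.0
```

```bash
python3 -c "
from go import *
from geo import proj
go([.643,-.155,.181],H(50))
from shot import *
p=robot.read_state()['tool_pos'];print(proj('side',p),proj('top',p))
a=shot('side','side4');b=shot('top','top4')
x=cv2.imread('pics/side4.png')[60:160,180:280];y=cv2.imread('pics/top4.png')[100:200,310:410]
cv2.imwrite('pics/c4.png',cv2.resize(np.hstack([x,y]),None,fx=4,fy=4,interpolation=2))"
```

```text
shift [-0.006 -0.006  0.268] turn [-0.005  0.004  0.003] t 9.3 pos [ 0.6098 -0.1566  0.2231] F [-0.2  0.5  0. ] q [-0.54 -0.38  2.11  0.46  0.85  0.82]
[[229.13428054  87.73158961]] [[372.06529238 152.97579771]]
```

View pics/c4.png

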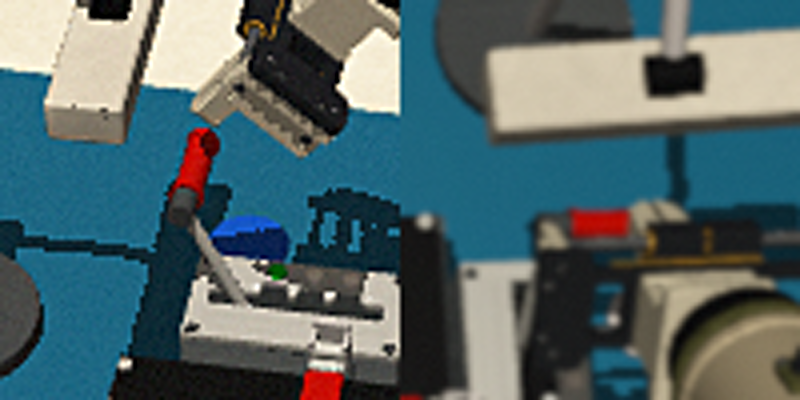

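The fingertip matches its projection and there is no contact so far. I'll continue, shifting 5 mm toward the grip's middle.

Request:
jog_arm --rows '[[[0,-0.02,0.05],[0,0,0]],[[0,-0.025,0.1],[0,0,0]],[[0,-0.025,0.14],[0,0,0]],[[0,-0.025,0.17],[0,0,0]],[[0,-0.025,0.2],[0,0,0]]]'

```text
t: 9.9
tool_pos: [0.6346, -0.1526, 0.192]
orientation: [-2.951, -0.008, -1.064]
force: [-0.4, 1.1, 0.2]
opening: 0.0001
gripper_force: 0.0
```

Request:
jog_arm --rows '[[[0,0,0.02],[0,0,0]],[[0,0,0.04],[0,0,0]],[[0,0,0.05],[0,0,0]],[[0,0,0.06],[0,0,0]],[[0,0,0.07],[0,0,0]]]'

```text
t: 10.4
tool_pos: [0.6434, -0.1527, 0.1817]
orientation: [-2.951, -0.008, -1.065]
force: [-0.4, -0.5, -0.6]
opening: 0.0003
gripper_force: 0.0
```

```bash
python3 -c "
from go import *
go([.643,-.151,.181],H(50))"
```

```text
shift [-0.004 -0.008  0.002] turn [-0.004  0.003  0.002] t 10.4 pos [ 0.6434 -0.1527  0.1817] F [-0.4 -0.5 -0.6] q [-0.49 -0.25  2.08  0.47  0.73  0.82]
```

Request:
jog_arm --rows '[[[-0.01,0,0],[0,0,0]],[[-0.02,0,0],[0,0,0]],[[-0.03,0,0],[0,0,0]],[[-0.035,0,-0.01],[0,0,0]],[[-0.04,0,-0.02],[0,0,0]]]'

```text
t: 10.9
tool_pos: [0.6363, -0.1532, 0.1827]
orientation: [-2.949, -0.007, -1.073]
force: [8.4, 0.6, 4.8]
opening: 0.0004
gripper_force: 4.7
```

Request:
jog_arm --rows '[[[-0.01,0,-0.015],[0,0,0]],[[-0.02,0,-0.03],[0,0,0]],[[-0.03,0,-0.045],[0,0,0]],[[-0.04,0,-0.06],[0,0,0]],[[-0.05,0,-0.08],[0,0,0]]]'

```text
t: 11.4
tool_pos: [0.6195, -0.1539, 0.1907]
orientation: [-2.949, -0.007, -1.078]
force: [9.4, 1.0, 7.4]
opening: 0.0003
gripper_force: 5.9
```

```bash
python3 -c "
from go import *
go([.643,-.151,.181],H(50))
from shot import *
a=shot('side','side5');b=shot('top','top5')
x=cv2.imread('pics/side5.png')[60:160,180:280];y=cv2.imread('pics/top5.png')[100:200,310:410]
cv2.imwrite('pics/c5.png',cv2.resize(np.hstack([x,y]),None,fx=4,fy=4,interpolation=2))"
```

```text
shift [ 0.059 -0.014  0.113] turn [-0.002 -0.002  0.002] t 11.4 pos [ 0.6195 -0.1539  0.1907] F [9.4 1.  7.4] q [-0.52 -0.33  2.14  0.48  0.77  0.79]
```

View pics/c5.png

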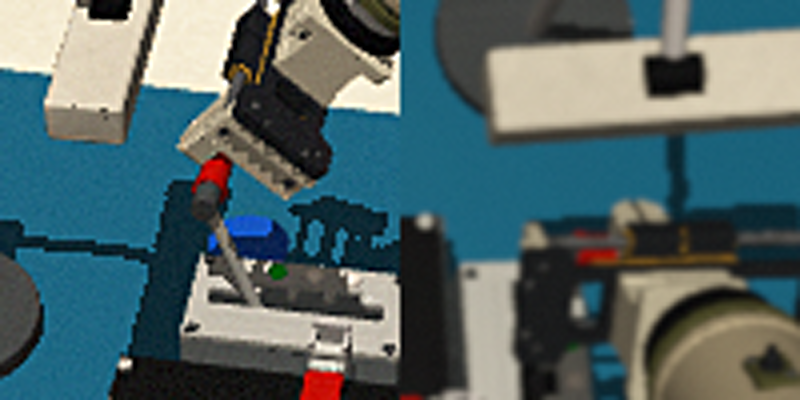

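The lever follows: the hub moved from crop (182,207) to (205,200), about 15 mm. Continuing slowly.

Request:
jog_arm --rows '[[[-0.01,0,-0.015],[0,0,0]],[[-0.02,0,-0.03],[0,0,0]],[[-0.03,0,-0.045],[0,0,0]],[[-0.04,0,-0.06],[0,0,0]],[[-0.04,0,-0.06],[0,0,0]]]'

```text
t: 12.0
tool_pos: [0.6021, -0.1526, 0.1891]
orientation: [-2.95, -0.008, -1.063]
force: [1.5, -0.8, 2.6]
opening: 0.0003
gripper_force: 1.7
```

Request:
jog_arm --rows '[[[-0.005,0,-0.01],[0,0,0]],[[-0.01,0,-0.02],[0,0,0]],[[-0.015,0,-0.03],[0,0,0]],[[-0.02,0,-0.035],[0,0,0]],[[-0.02,0,-0.035],[0,0,0]]]'

```text
t: 12.5
tool_pos: [0.5951, -0.1528, 0.1923]
orientation: [-2.951, -0.008, -1.064]
force: [1.7, -1.8, -0.1]
opening: 0.0003
gripper_force: 1.0
```

```bash
python3 -c "
from go import *
go([.643,-.151,.181],H(50))
from shot import *
a=shot('side','side6');b=shot('top','top6')
x=cv2.imread('pics/side6.png')[60:160,180:280];y=cv2.imread('pics/top6.png')[100:200,310:410]
cv2.imwrite('pics/c6.png',cv2.resize(np.hstack([x,y]),None,fx=4,fy=4,interpolation=2))"
```

```text
shift [ 0.148 -0.007  0.197] turn [-0.004  0.004  0.002] t 12.5 pos [ 0.5951 -0.1528  0.1923] F [ 1.7 -1.8 -0.1] q [-0.55 -0.41  2.18  0.48  0.81  0.78]
```

View pics/c6.png

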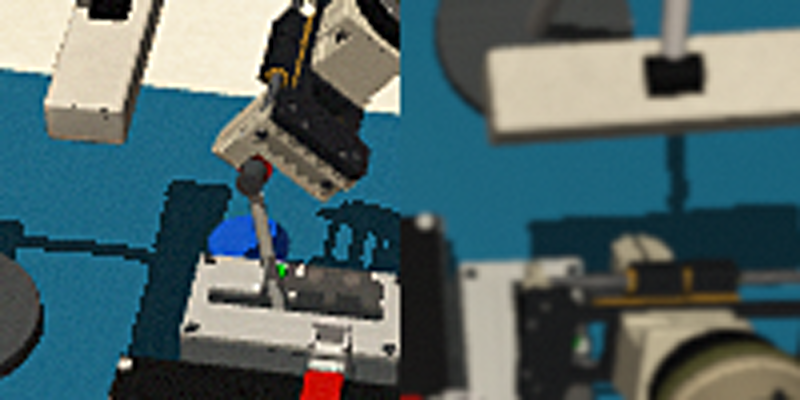

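The hub is now at crop (252,178) and the shaft is beside the green marker at (283,270). The force has dropped to under 2 N, which suggests it fell into the notch. Checking that against the model.

```bash
python3 -c "
from geo import *
p=np.load('pose.npy')
def hub(s,w,L=.18):
    X=np.array([0,-L*np.sin(w),L*np.cos(w)]); X=Ro.from_euler('y',.524-s).apply(X)+[0,-.17,.02]
    return X@Ro.from_euler('z',p[2]).as_matrix().T+[p[0],p[1],0]
for s in (0,.06,.25,.321,.4,.5,.615):
    print(s,[(proj('side',hub(s,w))[0].round(1).tolist(),proj('side',hub(s,w,.0975))[0].round(1).tolist()) for w in(.04,.16)])
"
```

```text
0 [([221.6, 113.1], [237.0, 134.6]), ([223.5, 108.3], [237.9, 132.0])]
0.06 [([225.0, 112.0], [238.8, 134.1]), ([226.8, 107.3], [239.7, 131.5])]
0.25 [([236.6, 109.7], [244.9, 133.1]), ([238.2, 105.0], [245.7, 130.5])]
0.321 [([241.2, 109.4], [247.3, 132.9]), ([242.7, 104.6], [248.0, 130.3])]
0.4 [([246.5, 109.2], [250.0, 132.9]), ([247.8, 104.5], [250.7, 130.3])]
0.5 [([253.2, 109.6], [253.5, 133.1]), ([254.4, 104.8], [254.1, 130.5])]
0.615 [([260.9, 110.6], [257.5, 133.6]), ([262.0, 105.8], [258.0, 131.0])]
```

The observed hub (243, 104.5) equals the model at swing 0.321, sway 0.16, so it is in the green notch. I'll back off and retract.

Request:
jog_arm --rows '[[[0.02,0,0],[0,0,0]],[[0.04,0,0],[0,0,0]],[[0.06,0,0],[0,0,0]],[[0.06,0,-0.1],[0,0,0]],[[0.06,0,-0.2],[0,0,0]]]'

```text
t: 13.1
tool_pos: [0.5785, -0.1525, 0.2303]
orientation: [-2.95, -0.009, -1.061]
force: [-0.6, 0.9, 0.6]
opening: 0.0004
gripper_force: 0.0
```

Request:
jog_arm --rows '[[[0,0,-0.15],[0,0,0]],[[0,0,-0.3],[0,0,0]],[[0,0,-0.45],[0,0,0]],[[0,0,-0.5],[0,0,0]],[[0,0,-0.5],[0,0,0]]]'

```text
t: 13.6
tool_pos: [0.5155, -0.1545, 0.3099]
orientation: [-2.951, -0.008, -1.069]
force: [0.2, -0.9, -0.2]
opening: 0.0004
gripper_force: 0.0
```

```bash
python3 -c "
from go import *
go([.45,-.151,.4],H(50))
from shot import *
a=shot('side','side7');b=shot('top','top7')
x=cv2.imread('pics/side7.png')[60:210,180:330];y=cv2.imread('pics/top7.png')[120:270,280:430]
cv2.imwrite('pics/c7.png',cv2.resize(np.hstack([x,y]),None,fx=2.66,fy=2.66,interpolation=2))"
```

```text
shift [ 0.037 -0.02  -0.556] turn [-0.003  0.002  0.002] t 13.6 pos [ 0.5155 -0.1545  0.3099] F [ 0.2 -0.9 -0.2] q [-0.68 -0.73  2.18  0.46  1.16  0.82]
```

View pics/c7.png

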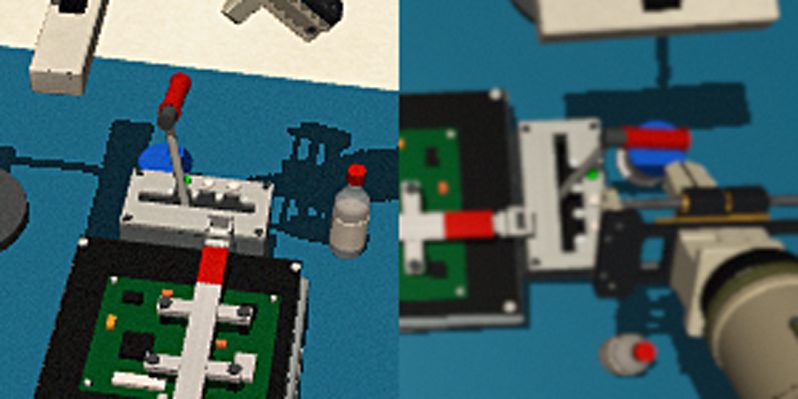

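After release the lever hub is at (243,104), still in the green notch. The bar is caught, the bottle and spool are standing, and the arm is clear. Handing in.

```bash
python3 -c "
from plant import robot
print(robot.close_job())"
```

```text
the job is handed in; nothing more can be done
None
```

I handed the job in at about 14 s: the hold-down bar is snapped into its catch and the released lever is standing in the green-marked notch; the hand-in call gave no verdict, and I saw no contact with the lamp or the bystanders.

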